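# Throw the toggle clamp of a flask-engraving fixture with its extension tube

### The job

Clamp the glass flask for engraving: slide the square extension tube fully onto the stub of the toggle clamp's lever, up to the shoulder, and use the tube - not your hand - to ease the lever round past its dead point until it rests on its stop. Then draw the tube off without unlocking the clamp and lay it flat, lengthways, in the middle of its rubber mat again. Work by feel: never ram the tube against the lever or lean on the stop, do not touch the flask, and leave everything else on the counter where it is.

Things in the scene. Friction and masses are not known exactly. Their poses are not given: they have to be found in the camera images.
- fixture: Engraving fixture bolted down: aluminium plate 120 x 360 x 12 mm, a push-pull toggle clamp lying flat at one end, a bed with a glass flask at the other. Origin: on the vertical pivot axis of the clamp's lever, at counter height. The plunger runs along its -y to the flask; the plate spans y +45 to -315 mm, x -60 to +60 mm. Nothing on it is higher than 68 mm. z is up.
- lever: Steel lever of the toggle clamp, centre line 50 mm above the counter. Origin: centre of its shoulder face (24 mm wide, 16 mm high), 28 mm out from the pivot axis. Its x axis points outward along the square stub, 14 x 14 mm, 51 mm long beyond the shoulder, the last 9 mm tapering to 8.5 mm; z is up. It starts open, stub 20 to 35 degrees from fixture +y towards +x.
- lever_end (a point): Centre of the outer end of the lever's stub, 51 mm out from the shoulder face. To lock, the lever is swung clockwise seen from above, by some 65 to 80 degrees; locked, the stub points roughly to fixture +x, within about 20 degrees: the exact place must be felt.
- crank_pin (a point): Bolt head of the lever's crank, 34 mm from the pivot axis. In the fixture's frame its x is positive while open, 0 at the dead point, a few mm negative on the stop. The lever turns easily until the plunger's pad meets the flask, then resists up to about 1.1 N m, eases off towards the dead point and beyond it snaps onto a solid stop and stays; short of it, it springs back.
- tube: Extension bar: square steel tube 22 x 22 mm outside, 17 x 17 mm inside, 200 mm long, about 0.3 kg, open at its -y end and shut by a black plug (6 mm more) at its +y end. Lies on the rubber mat at the start. Origin: middle of its length, on its underside, 11 mm below its centre line; the tube runs along its y axis.
- tube_mouth (a point): Centre of the tube's open end, 100 mm from its middle along its -y, on its centre line. Fully home on the lever it meets the lever's origin.
- mat: Black rubber mat fixed to the counter, 100 x 250 mm, 3 mm thick. Origin: centre of its underside; long side along its y axis.
- flask: Rectangular glass flask lying on its broad side in the fixture's bed, body 50 x 85 x 36 mm, neck to its -y. Origin: centre of its underside, 32 mm above the counter. The clamp pushes it the last few mm along its -y against the end stop.
- end_stop: Aluminium end stop with a notch for the flask's neck, up to 58 mm high. Origin: on the face the flask's shoulders are pressed against, at counter height; that face looks to its +y. With the flask seated, the flask's origin lies 42.5 mm along its +y.
- tester_a: Bystander: clear glass tester bottle 48 mm across with a white cap, 113 mm tall. Origin: centre of its underside.
- tester_b: Bystander: clear glass tester bottle 54 mm across with a black cap, 100 mm tall. Origin: centre of its underside.
- funnel_dish: Bystander: steel dish 88 mm across with an upturned glass funnel on it, 90 mm tall. Origin: centre of its underside.
- disc: Bystander: clear acrylic disc, 68 mm across, 5 mm thick, lying flat. Origin: centre of its underside.
- flask_cap: Bystander: black block-shaped cap of the flask, 34 x 30 x 30 mm. Origin: centre of its underside.
- spanner: Bystander: small steel open-ended spanner 130 mm long, lying flat. Origin: centre of its underside.
- spray_pump: Bystander: loose spray pump, 19 mm across, 22 mm tall. Origin: centre of its underside.
Mind the look-alikes: they are no part of the job. There is more than one size of the tube; the one meant has the size given above.

How it is judged (in metres and radians):
On the way, in this order (a step that is already met when the one before it is completed fails the run):
1. the tube sits on the lever's stub, its mouth up against the shoulder (within 6 mm) (distance between tube_mouth and lever below 0.006 m and angle between the y axis of tube and the x axis of lever, either way round below 0.15 rad), for 0.2 s.
2. with the tube still on the stub by at least 35 mm, the lever is past the dead point and on its stop (x of crank_pin in the frame of fixture below -0.003 m and distance between tube_mouth and lever below 0.016 m), for 0.2 s.
At the end, for the whole second after the job is handed in: Lever locked on its stop (crank pin at least 3 mm past the dead line), flask in its bed against the end stop (within 2 mm), tube at rest, flat on the mat, its middle within 50 mm across and 60 mm along of the mat's middle, within 20 degrees of its long side (x of crank_pin in the frame of fixture below -0.003 m and y of flask in the frame of end_stop between 0.0395 and 0.0445 m and angle between flask's own z axis and vertical below 0.06 rad and x of tube in the frame of mat between -0.05 and 0.05 m and y of tube in the frame of mat between -0.06 and 0.06 m and angle between the y axis of tube and the y axis of mat, either way round below 0.35 rad and height (world z) of tube_mouth between 0.01 and 0.018 m and angle between tube's own y axis and vertical between 1.52 and 1.62 rad and linear speed of each of tube, flask below 0.02 m/s); the robot touches nothing.
It fails at once if the hand or the arm pushes the lever itself (more than 1 N) (contact force between any of the fingers, the arm and lever above 1 N).
It fails at once if the tube is rammed or wrenched against the lever (more than 35 N between tube and lever) (contact force between tube and lever above 35 N).
It fails at once if the tube is leaned on once the lever is on its stop (more than 20 N between tube and lever) (x of crank_pin in the frame of fixture below -0.0042 m and contact force between tube and lever above 20 N).
It fails at once if the hand, the arm or the tube touches the flask (more than 1 N) (contact force between any of the fingers, the arm, tube and flask above 1 N).
It fails at once if a bystander is moved by more than 15 mm (distance of any of tester_a, tester_b, funnel_dish, disc, flask_cap, spanner, spray_pump from where it was at the start of the episode above 0.015 m).
It also fails if it takes over 72 s, if anything falls off the work surface, if the arm or the gripper's body presses on something with over 40 N, if the wrist force passes 120 N, or if a joint passes its speed limit or range.

### The arm

A 6-joint arm with a two-finger parallel gripper is mounted at the origin on the work surface. World frame = base frame: x ahead of the robot, y to its left, z up, the work surface at z = 0. Lengths are in mm, angles in rad, forces in N, time in s.
With the tool pointing down it reaches from about 350 to 875 mm from the base axis. Payload 4.2 kg.
Tool frame: the origin (TCP) lies between the finger pads; the fingertips stand 25 mm ahead of it and the grasp point (between the pads) lies 6 mm ahead of it; z points along the fingers, y is the line along which they close (so a half turn about z gives the same grasp; the last joint's range is limited). The gripper opens to 85 mm and grips with 20 to 120 N. Pads are 22 mm wide; open, the fingers measure 114 mm over their backs; the gripper's body (76 mm by 85 mm) begins 54 mm behind the grasp point. The pads swing forward as they close: fully open they stand 13 mm farther back than shut.
Start: joints at [-0.915, 0.385, 0.008, 0, -1.194, -0.259], TCP at [241.556, -576.411, 256.312] pointing down, gripper open.
Joint ranges: [-3.14, 3.14], [-1.21, 2.06], [-1.07, 1.41], [-3.16, 2.05], [-2.99, -0.16], [-3.1, 3.1]. Speed limits (rad/s): [2.79, 2.79, 3.14, 3.14, 3.14, 3.14].

### API

Orientations are given as a unit quaternion [x, y, z, w].
In Python, from bench import read_state, get_image, job_done gives the robot as it stands.
- The arm moves only by the tool play_rows, never from a script. Its argument "series" is a list of rows, each a list of 6 numbers: the shift along the world's x, y, z in mm, then the turn, a rotation vector about the world's x, y, z in units of 6 degrees (1.0 is 6 degrees). A call has 1 to 20 rows; each row shifts and turns the commanded pose from where the row before left it; what a row does not reach is not made up. A row lasts 1/12 s, in which the tool goes at most 41.7 mm and 7.16 degrees, less where a joint would pass 70% of its speed; a pose out of reach is approached as far as the arm can. A call is refused whole if a number of a shift passes 41.7 or a number of a turn 1, either way. A call with a gripper value outside its range is refused whole. "gripper" is the opening, from 0 (shut) to 1 (fully open), set as the call begins (left out, the last holds). The fingers move at their own pace and stop on an object; the grip force is fixed at half the most. Time passes only in rows, so rows that do not move let the fingers close. It gives the time, the measured TCP pose, the force, the opening and the grip force at its end, in the units of the state.
- read_state(): the state, without advancing time (a new reading comes with each control period).
- get_image(name): name is "side" or "top" or "wrist"; returns a dict with "image" (420x560x3 uint8, red, green, blue), "fx", "fy", "cx", "cy" (pixels), "eye" and "rotation" of the camera in the world. Camera axes: x right, y down, z forward; pixel columns grow to the right and rows downward; lengths in mm; the calibration is good to about 2 mm. A picture is of the moment at which its call begins. There is no depth.
- job_done(): hands the job in; it is judged then, once.
The state is a dict: "clock": time; "joints": joint angles; "joint_vel": joint speeds; "joint_efforts": joint torques, N m; "position": TCP position; "ee_rot": TCP orientation; "contact_force": force on the tool from outside, world axes, zero at the start; "wrist_torque": the same for the moment, N m; "gripper_width": finger opening in mm; "grasp_force": force on a finger pad.
Only numpy, scipy, OpenCV 4.12 (cv2) and the standard library are available. Lean on these libraries where they do the work, as an engineer would, in place of code of your own. Each camera call takes 0.05 s, during which the arm holds its last target. There are 200 camera calls.

## Working session

There is one attempt and no reset: what is moved stays moved. The work goes in short steps, Python scripts to look and compute and a tool call to move; the robot and the scene stay as the last step left them, time stands still between calls to the robot, and variables do not carry over. Pictures are saved under pics/ and viewed, at most 10 in all, crops included, and the job is handed in when it is done.

Besides the shell and the picture viewer there is one more tool, called by a JSON object that holds its "method" and its "body". play_rows: Moves the arm, as the interface text tells. Its arguments: {"type":"object","properties":{"series":{"type":"array","items":{"type":"array","items":{"type":"number"}}},"gripper":{"type":"number"}},"required":["series"]}

```bash
mkdir -p pics; cat > h.py <<'E'
import numpy as np, cv2
from bench import read_state, get_image, job_done
def snap(name,fn=None):
    d=get_image(name)
    if fn: cv2.imwrite('pics/'+fn,cv2.cvtColor(np.array(d['image'],dtype=np.uint8),cv2.COLOR_RGB2BGR))
    return d
def ray(d,u,v):
    R=np.array(d['rotation']).reshape(3,3)
    r=R@np.array([(u-d['cx'])/d['fx'],(v-d['cy'])/d['fy'],1.]); return np.array(d['eye'],float),r
def onz(d,u,v,z):
    e,r=ray(d,u,v); return e+r*(z-e[2])/r[2]
def proj(d,p):
    R=np.array(d['rotation']).reshape(3,3); c=R.T@(np.array(p,float)-np.array(d['eye']))
    return np.array([d['fx']*c[0]/c[2]+d['cx'],d['fy']*c[1]/c[2]+d['cy']])
E
python3 - <<'E'
from h import *
a=snap('top');b=snap('side')
cv2.imwrite('pics/top.png',cv2.resize(cv2.cvtColor(a['image'],cv2.COLOR_RGB2BGR),(800,600)))
cv2.imwrite('pics/side.png',cv2.resize(cv2.cvtColor(b['image'],cv2.COLOR_RGB2BGR),(800,600)))
for d in(a,b): print(d['eye'],d['rotation'],d['fx'],d['cx'],d['cy'])
s=read_state();print(s)
E
```

```text
[334.7746057  -15.62807385 984.25272352] [ 0.71217538 -0.69601761  0.06604015 -0.06328038] 384.3103544402468 278.5685140725569 210.08271630977072
[153.17901013 849.75023716 661.34073169] [-0.17550734  0.85966048 -0.47184272  0.08686469] 443.7849688185372 277.5401526329732 210.95467829552354
{'clock': 0.1, 'joints': array([-9.15410696e-01,  3.85426625e-01,  6.78262970e-03, -4.16585099e-04,
       -1.19399858e+00, -2.58580180e-01]), 'joint_vel': array([ 0.00051066, -0.00162182,  0.00196271,  0.00080382, -0.00123387,
       -0.00053439]), 'joint_efforts': array([-1.16715884e-03, -3.93319666e+01,  1.88930547e+01,  4.19784665e+00,
       -2.56211708e-03,  2.03520230e-06]), 'position': array([ 241.36965124, -576.0057227 ,  255.37355846]), 'ee_rot': array([-1.97028242e-01,  9.80397359e-01,  9.13827270e-04, -2.33577966e-04]), 'contact_force': array([-0.64842772,  0.26644074, -1.30483086]), 'wrist_torque': array([-0.00216519, -0.04002462, -0.01351007]), 'grasp_force': 0.0, 'gripper_width': 85.4246903862753}
```

Rotation is a quaternion; fix the helper and view.

```bash
sed -i "s/np.array(d\['rotation'\]).reshape(3,3)/Rotation.from_quat(d['rotation']).as_matrix()/; 1a from scipy.spatial.transform import Rotation" h.py; cat h.py | head -12
```

```text
import numpy as np, cv2
from scipy.spatial.transform import Rotation
from bench import read_state, get_image, job_done
def snap(name,fn=None):
    d=get_image(name)
    if fn: cv2.imwrite('pics/'+fn,cv2.cvtColor(np.array(d['image'],dtype=np.uint8),cv2.COLOR_RGB2BGR))
    return d
def ray(d,u,v):
    R=Rotation.from_quat(d['rotation']).as_matrix()
    r=R@np.array([(u-d['cx'])/d['fx'],(v-d['cy'])/d['fy'],1.]); return np.array(d['eye'],float),r
def onz(d,u,v,z):
    e,r=ray(d,u,v); return e+r*(z-e[2])/r[2]
```

View pics/top.png

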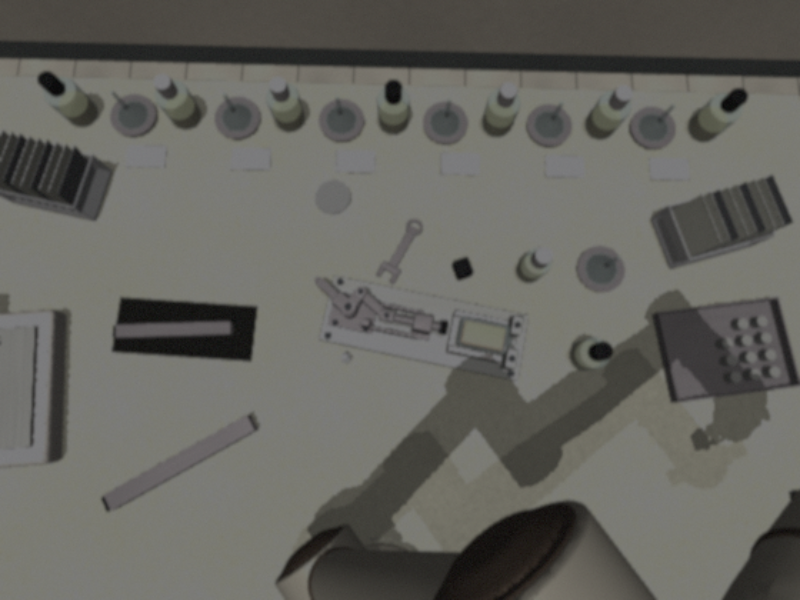

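View pics/side.png

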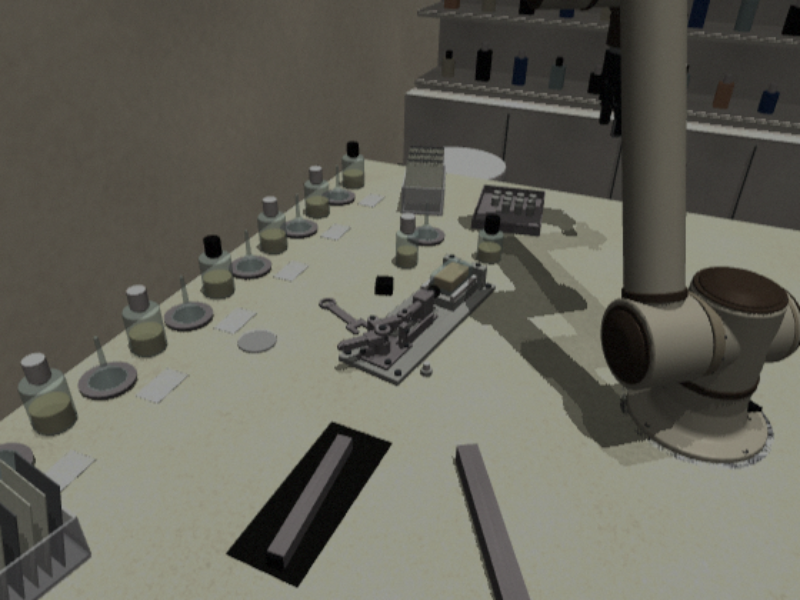

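The top view has two candidate tubes. One lies on the black mat at about (175,330), with its dark plug at the left (+y) end. The other is a longer look-alike on the bare counter at about (180,460). By the description I choose the one on the mat. The lever stub runs from about (350,303) to (320,282). Next I measure these and take a close crop.

```bash
python3 - <<'E'
from h import *
a=snap('top');im=a['image'].astype(int);g=im.mean(2)
def rect(m,z,off=(0,0),pr=''):
    c=max(cv2.findContours(m.astype(np.uint8),cv2.RETR_EXTERNAL,cv2.CHAIN_APPROX_NONE)[0],key=cv2.contourArea)
    r=cv2.boxPoints(cv2.minAreaRect(c))+np.array(off)
    P=np.array([onz(a,*p,z)[:2] for p in r]); e=np.linalg.norm(P-np.roll(P,-1,0),axis=1)
    i=np.argmax(e[:2]); v=P[(i+1)%4]-P[i]
    print(pr,'px',r.round(0).tolist(),'c',P.mean(0).round(1),'edges',e.round(1)[:2],'yaw',np.degrees(np.arctan2(v[1],v[0])).round(1)); return r
x0,y0,x1,y1=70,200,190,260
s=g[y0:y1,x0:x1]; rect(s<30,3,(x0,y0),'mat'); rect((s>45)&(s<110)&(np.add.outer(np.arange(60),np.zeros(120))>0)&(cv2.erode(cv2.fillPoly(np.zeros(s.shape,np.uint8),[np.array([[12,12],[107,18],[103,48],[11,44]])],1),np.ones((3,3)))>0),25,(x0,y0),'tube')
x0,y0,x1,y1=65,280,190,365
s=g[y0:y1,x0:x1]; print(np.median(s)); rect((s<95),25,(x0,y0),'long')
t=cv2.cvtColor(a['image'],cv2.COLOR_RGB2BGR)
c=np.hstack([cv2.resize(t[205:255,75:185],(440,200),interpolation=3),cv2.resize(t[190:260,215:285],(200,200),interpolation=3)])
d=cv2.resize(t[190:265,215:375],(640,300),interpolation=3)
o=np.zeros((500,640,3),np.uint8);o[:200,:640]=c;o[200:]=d
cv2.imwrite('pics/crop1.png',cv2.convertScaleAbs(o,alpha=1.8))
for u,v in((345,305),(318,282),(395,272),(415,225),(333,197),(462,268)): print(onz(a,u*.7,v*.7,50 if u<350 and v>250 else 5).round(0))
E
```

```text
mat px [[80.0, 244.0], [82.0, 209.0], [178.0, 215.0], [176.0, 251.0]] c [456.3 365.4] edges [ 92.3 249.1] yaw -92.7
tube px [[82.0, 226.0], [162.0, 224.0], [162.0, 235.0], [82.0, 237.0]] c [452.3 374.1] edges [200.8  27.9] yaw -87.1
120.33333333333333
long px [[79.0, 354.0], [176.0, 288.0], [183.0, 298.0], [86.0, 364.0]] c [222.4 327.8] edges [269.4  29.9] yaw -54.1
[497.  74.  50.]
[537. 122.  50.]
[568. -11.   5.]
[659. -46.   5.]
[710. 109.   5.]
[ 579. -134.    5.]
```

View pics/crop1.png

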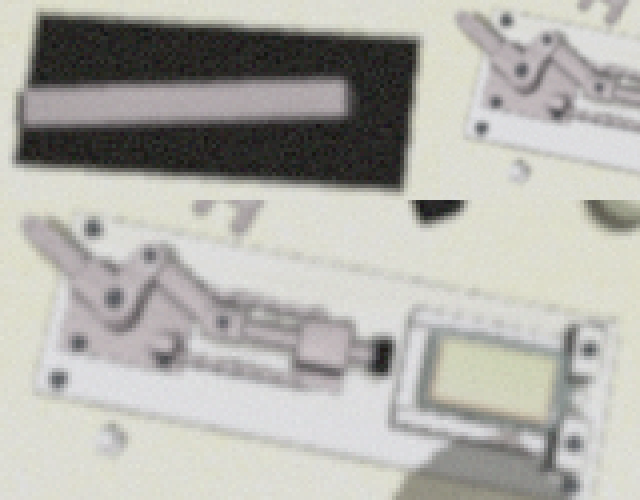

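The crop confirms a 200 mm long, light-grey square tube on the mat, with its open mouth at crop (348,98) and the plug side at the left. The lever pivot bolt is at about crop (115,298), the crank pin at (150,255) and the stub end at (30,222). I move above the tube.

{"method": "play_rows", "body": {"series": [[24, 39, 0, 0, 0, 0.49], [24, 39, 0, 0, 0, 0.49], [24, 39, 0, 0, 0, 0.49], [24, 39, 0, 0, 0, 0.49], [24, 39, 0, 0, 0, 0.49], [24, 39, 0, 0, 0, 0.49], [24, 39, 0, 0, 0, 0.49], [24, 39, 0, 0, 0, 0.49], [24, 39, 0, 0, 0, 0.49], [24, 39, 0, 0, 0, 0.49], [24, 39, 0, 0, 0, 0.49], [24, 39, 0, 0, 0, 0.49]], "gripper": 1}}

```text
clock: 1.15
position: [504.1, -148.5, 256.3]
ee_rot: [-0.486, 0.874, 0.0, -0.0]
contact_force: [0.4, -0.8, -0.0]
gripper_width: 85.9
grasp_force: 0.0
```

{"method": "play_rows", "body": {"series": [[-6.3, 39.3, -5, 0, 0, 0.49], [-6.3, 39.3, -5, 0, 0, 0.49], [-6.3, 39.3, -5, 0, 0, 0.49], [-6.3, 39.3, -5, 0, 0, 0.49], [-6.3, 39.3, -5, 0, 0, 0.49], [-6.3, 39.3, -5, 0, 0, 0.49], [-6.3, 39.3, -5, 0, 0, 0.49], [-6.3, 39.3, -5, 0, 0, 0.49], [-6.3, 39.3, -5, 0, 0, 0.49], [-6.3, 39.3, -5, 0, 0, 0.49], [-6.3, 39.3, -5, 0, 0, 0.49], [-6.3, 39.3, -5, 0, 0, 0.49], [0, 0, 0, 0, 0, 0], [0, 0, 0, 0, 0, 0]]}}

```text
clock: 2.32
position: [427.2, 322.7, 195.3]
ee_rot: [0.728, -0.685, 0.0, 0.001]
contact_force: [-1.0, -0.8, -0.5]
gripper_width: 85.4
grasp_force: 0.0
```

```bash
python3 - <<'E'
from h import *
s=read_state();print(s['clock'],s['position'],s['joints'],Rotation.from_quat(s['ee_rot']).as_matrix().round(3))
w=snap('wrist','w1.png');print(w['eye'],w['rotation'],w['fx'])
for p in((457,274,25),(447,474,25)):print(proj(w,p))
E
```

```text
2.3167 [427.18813373 322.69934826 195.32673651] [ 9.49951578e-01  2.88325847e-01 -3.00110855e-01 -2.29153388e-04
 -9.84121033e-01 -8.89321276e-01] [[ 0.06  -0.998 -0.001]
 [-0.998 -0.06  -0.001]
 [ 0.001  0.001 -1.   ]]
[431.63955681 253.4221734  311.3079965 ] [-0.03033727  0.98996066  0.13795621 -0.00506247] 356.13140142883464
[242.64292082 129.51342598]
[245.79517942 346.5307816 ]
```

View pics/w1.png

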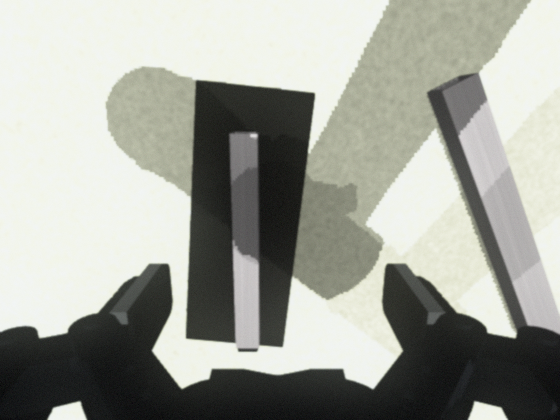

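The wrist view shows the tube's mouth end at about (244,132) and its plug end at about (247,346) on the black mat. The long look-alike is off to the right. I measure these and compute the grasp.

```bash
python3 - <<'E'
from h import *
w=snap('wrist');g=w['image'].astype(int).mean(2)
for r in (150,200,250,300,335):
    row=g[r,200:285]; k=np.where(row>55)[0]; print(r,k.min()+200,k.max()+200,onz(w,k.min()+200,r,25).round(1),onz(w,k.max()+201,r,25).round(1))
for c in((244,132),(247,346)):print(onz(w,*c,25).round(1))
for c in((196,80),(314,94),(283,347),(187,338)):print('mat',onz(w,*c,3).round(1))
a=get_image('top')
for n,u,v,z in(('pivot',243.75,214.5,58),('pin',252.5,203.75,58),('tip',222.5,195.5,57),('bolt',229.5,234.75,14),('bolt2',238.25,197.25,14)):print(n,onz(a,u,v,z).round(1))
E
```

```text
150 230 258 [466.8 289.4  25. ] [443.6 288.   25. ]
200 231 258 [464.9 330.8  25. ] [441.7 329.4  25. ]
250 232 258 [463.  375.6  25. ] [439.6 374.2  25. ]
300 234 260 [459.9 424.3  25. ] [435.6 422.8  25. ]
335 201 284 [489.7 462.8  25. ] [411.5 458.2  25. ]
[456.  274.6  25. ]
[446.4 472.3  25. ]
mat [498.6 236.8   3. ]
mat [401.2 242.    3. ]
mat [411.  488.2   3. ]
mat [508.2 483.3   3. ]
pivot [493.4  67.5  58. ]
pin [520.7  47.1  58. ]
tip [539.9 121.9  57. ]
bolt [448.  105.6  14. ]
bolt2 [545.8  87.4  14. ]
```

{"method": "play_rows", "body": {"series": [[6, 8, -36, 0, 0, 0], [6, 8, -36, 0, 0, 0], [6, 8, -36, 0, 0, 0], [6.5, 8, -36, 0, 0, 0], [0, 0, -12, 0, 0, 0], [0, 0, -8, 0, 0, 0], [0, 0, 0, 0, 0, 0], [0, 0, 0, 0, 0, 0]]}}

```text
clock: 3.13
position: [453.1, 352.6, 33.2]
ee_rot: [0.727, -0.687, 0.0, -0.001]
contact_force: [-0.6, 0.2, 0.6]
gripper_width: 85.0
grasp_force: 0.0
```

{"method": "play_rows", "body": {"series": [[0, 0, 0, 0, 0, 0], [0, 0, 0, 0, 0, 0], [0, 0, 0, 0, 0, 0], [0, 0, 0, 0, 0, 0], [0, 0, 0, 0, 0, 0], [0, 0, 0, 0, 0, 0], [0, 0, 0, 0, 0, 0], [0, 0, 0, 0, 0, 0], [0, 0, 0, 0, 0, 0], [0, 0, 0, 0, 0, 0]], "gripper": 0}}

```text
clock: 3.97
position: [452.8, 353.5, 33.2]
ee_rot: [0.727, -0.686, 0.0, -0.001]
contact_force: [-1.1, -0.5, 6.2]
gripper_width: 20.6
grasp_force: 61.5
```

{"method": "play_rows", "body": {"series": [[0, 0, 10, 0, 0, 0], [0, 0, 30, 0, 0, 0], [0, 0, 30, 0, 0, 0], [11, -8, 0, 0, 0, -0.45], [11, -8, 0, 0, 0, -0.46], [11, -8, 0, 0, 0, -0.45], [11, -8, 0, 0, 0, -0.46], [11, -8, 0, 0, 0, -0.45], [11, -8, 0, 0, 0, -0.46], [11, -8, 0, 0, 0, -0.45], [11, -8, 0, 0, 0, -0.46], [11, -8, 0, 0, 0, -0.45], [11, -8, 0, 0, 0, -0.46], [11, -8, 0, 0, 0, -0.45], [11, -8, 0, 0, 0, -0.46], [11, -8, 0, 0, 0, -0.45], [11, -8, 0, 0, 0, -0.46], [11, -8, 0, 0, 0, -0.45], [11, -8, 0, 0, 0, -0.46], [0, 0, 0, 0, 0, 0]]}}

```text
clock: 5.63
position: [630.7, 222.8, 101.8]
ee_rot: [-0.417, 0.909, -0.0, 0.0]
contact_force: [0.3, 0.7, -1.7]
gripper_width: 20.5
grasp_force: 60.4
```

```bash
python3 - <<'E'
from h import *
s=read_state();print(s['clock'],s['position'],s['contact_force'],s['wrist_torque'],Rotation.from_quat(s['ee_rot']).as_matrix().round(3).tolist())
w=snap('wrist');im=cv2.cvtColor(w['image'],cv2.COLOR_RGB2BGR);cv2.imwrite('pics/w2.png',cv2.resize(im,(800,600)))
E
```

```text
5.6333 [630.70451934 222.83550506 101.75499861] [ 0.27638415  0.70831845 -1.74269359] [-0.02687028  0.00649239  0.04077254] [[-0.652, -0.758, 0.0], [-0.758, 0.652, -0.0], [0.0, -0.001, -1.0]]
```

View pics/w2.png

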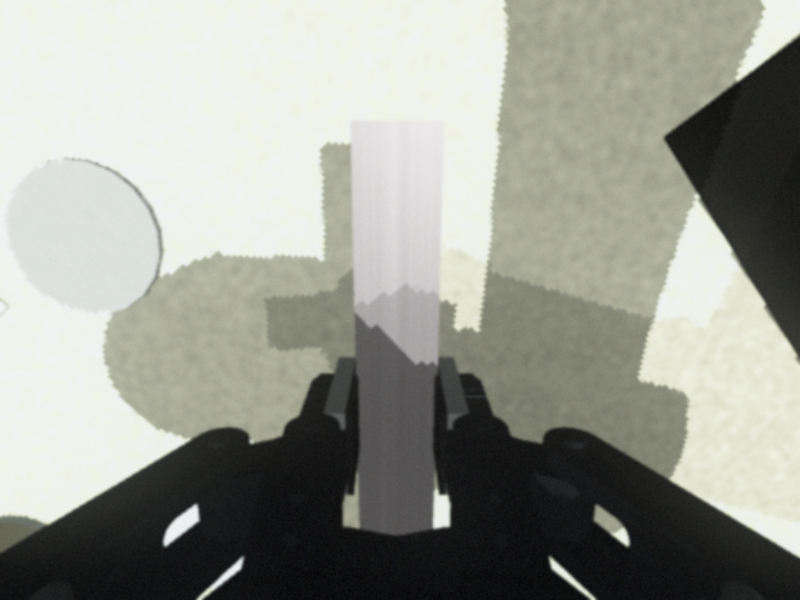

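The tube is held with its mouth at (397,121) in this view, but the lever is out of frame. I move the tube parallel to and beside the lever, above it, so that one view measures both.

{"method": "play_rows", "body": {"series": [[-10, -4, 14, 0, 0, 0], [-25, -8, 14, 0, 0, 0], [-25, -8, 0, 0, 0, 0], [-25, -8, 0, 0, 0, 0], [-22, -8, 0, 0, 0, 0], [0, 0, 0, 0, 0, 0], [0, 0, 0, 0, 0, 0]]}}

```text
clock: 6.27
position: [520.4, 188.8, 130.8]
ee_rot: [-0.42, 0.908, 0.0, 0.0]
contact_force: [1.0, 0.1, -2.4]
gripper_width: 20.7
grasp_force: 60.3
```

```bash
python3 - <<'E'
from h import *
s=read_state();print(s['clock'],s['position'],Rotation.from_quat(s['ee_rot']).as_matrix().round(3).tolist())
w=snap('wrist');im=cv2.cvtColor(w['image'],cv2.COLOR_RGB2BGR);cv2.imwrite('pics/w3.png',cv2.resize(im,(800,600)))
E
```

```text
6.2667 [520.4232128  188.76398062 130.76377691] [[-0.647, -0.762, -0.0], [-0.762, 0.647, 0.0], [-0.0, 0.0, -1.0]]
```

View pics/w3.png

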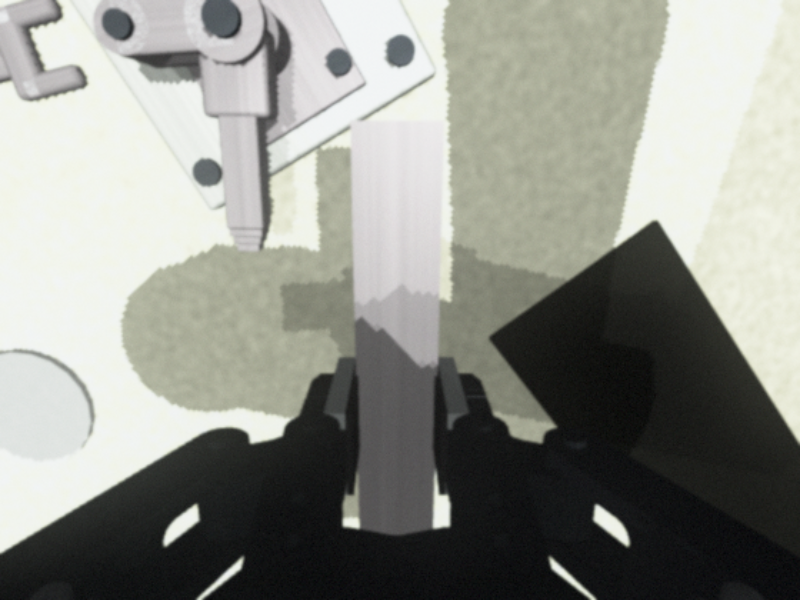

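The view shows the stub from its shoulder at about (238,114) to its tip at about (249,247), the pivot bolt at (221,18), the crank pin at (117,23) and the tube mouth at (397,121).

```bash
python3 - <<'E'
from h import *
w=snap('wrist');g=cv2.GaussianBlur(w['image'],(3,3),0).astype(float).mean(2)
s=read_state();x=-Rotation.from_quat(s['ee_rot']).as_matrix()[:,0][:2]; # outward along tube
x=x if x[1]>0 else -x
n=np.array([x[1],-x[0]]);T=s['position']
def rel(p): q=p[:2]-T[:2];return np.round([q@x,q@n],1)
print('u',x)
L=[];R=[]
for r in range(90,156,8):
    gr=np.diff(g[r,140:200]); l=140+np.argmin(gr[:25])+.5+.5; rr=140+25+np.argmax(gr[25:])+1
    a=onz(w,l,r,57);b=onz(w,rr,r,43);L.append(a);R.append(b);print(r,l,rr,rel(a),rel(b))
for nm,u,v,z in(('pivot',221,18,62),('pin',117,23,62),('shoulder',238,114,58),('tip',249,247,52),('mouthL',351,122,122.6),('mouthR',443,122,122.6),('tL',360,525,122.6),('tR',433,525,122.6),('plate corner',214,208,12),('corner2',433,73,12)):
    p=onz(w,u*.7,v*.7,z);print(nm,p.round(1),rel(p))
print(onz(w,278,170,122)[:2])
E
```

```text
u [0.64759743 0.76198109]
90 155.0 188 [-76.8  61.6] [-77.3  48.2]
98 155.0 189 [-72.9  62. ] [-73.1  47.9]
106 156.0 190 [-69.   61.8] [-68.9  47.7]
114 152.0 190 [-65.   64.2] [-64.6  47.9]
122 153.0 190 [-61.   64.1] [-60.3  48.2]
130 158.0 190 [-56.9  61.9] [-55.9  48.5]
138 157.0 191 [-52.8  62.8] [-51.5  48.2]
146 159.0 191 [-48.6  62.1] [-47.   48.5]
154 160.0 190 [-44.4  62. ] [-42.5  49.4]
pivot [493.7  68.2  62. ] [-111.    56.9]
pin [520.7  47.2  62. ] [-109.5   91.1]
shoulder [511.3  91.8  58. ] [-81.6  55. ]
tip [543.8 127.6  52. ] [-33.2  56.6]
mouthL [480.7 125.2 122.6] [-76.   10.1]
mouthR [464.4 138.9 122.6] [-76.  -11.2]
tL [552.9 210.2 122.6] [35.5 10. ]
tR [536.6 224.  122.6] [ 35.5 -11.3]
plate corner [557.1 102.6  12. ] [-43.7  82.9]
corner2 [444.5 123.1  12. ] [-101.   -16.1]
[490.86305437 153.7513928 ]
```

{"method": "play_rows", "body": {"series": [[20, 23, 0, 0, 0, 0], [19, 23, 0, 0, 0, 0], [14, -12, -4, 0, 0, 0], [14, -12, -14, 0, 0, 0], [14, -12, -20, 0, 0, 0], [0, 0, -14, 0, 0, 0], [0, 0, -9, 0, 0, 0], [0, 0, 0, 0, 0, 0], [0, 0, 0, 0, 0, 0], [0, 0, 0, 0, 0, 0]]}}

```text
clock: 7.2
position: [603.2, 199.9, 70.3]
ee_rot: [-0.42, 0.908, -0.0, 0.001]
contact_force: [-0.0, -0.4, -3.0]
gripper_width: 21.1
grasp_force: 60.3
```

```bash
python3 - <<'E'
from h import *
s=read_state();print(s['clock'],s['position'],s['contact_force'],s['wrist_torque'],Rotation.from_quat(s['ee_rot']).as_matrix().round(3).tolist())
w=snap('wrist')
d=snap('side')
p=proj(d,(570,155,50)).astype(int);print(p)
im=cv2.cvtColor(d['image'],cv2.COLOR_RGB2BGR)[p[1]-50:p[1]+40,p[0]-60:p[0]+60]
im2=cv2.cvtColor(w['image'],cv2.COLOR_RGB2BGR)[0:180,180:380]
o=np.hstack([cv2.resize(im,(400,300),interpolation=3),cv2.resize(im2,(333,300),interpolation=3)])
cv2.imwrite('pics/c4.png',cv2.convertScaleAbs(o,alpha=1.2))
print(d['image'].shape)
E
```

```text
7.2 [603.21406165 199.85281533  70.28886262] [-0.04695587 -0.4016621  -2.97169063] [0.0183859  0.05130697 0.01394135] [[-0.647, -0.762, 0.002], [-0.762, 0.647, 0.001], [-0.002, -0.001, -1.0]]
[220 246]
(420, 560, 3)
```

View pics/c4.png

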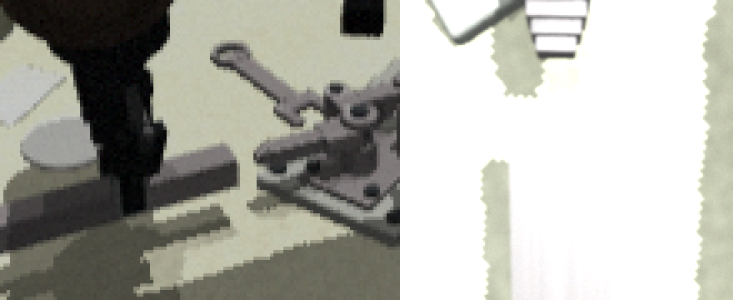

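The side view on the left shows tube and stub at matching height, with a small gap. The wrist view on the right shows the stub tip at about crop (557,55). I check the lateral offset numerically.

```bash
python3 - <<'E'
from h import *
w=snap('wrist');g=cv2.GaussianBlur(w['image'],(3,3),0).astype(float).mean(2)
s=read_state();T=s['position'];x=-Rotation.from_quat(s['ee_rot']).as_matrix()[:,0][:2];x=x/np.linalg.norm(x)*np.sign(x[1])
n=np.array([x[1],-x[0]])
def rel(p): q=p[:2]-T[:2];return np.round([q@x,q@n],1)
for r in (0,2,4,6,8,10,14,18,22,26,28,30,32,34,36,60,80,84,88,92,110,130):print(r,g[r,236:324:3].astype(int).tolist())
print(w['cx'],w['cy'])
for r in(0,6,30):print(rel(onz(w,278,r,57)))
print('mouth top pred',proj(w,[*(T[:2]-77*x),T[2]-8.2]), 'tip pred',proj(w,[*(T[:2]-92*x),54]))
E
```

```text
0 [233, 159, 130, 112, 82, 67, 87, 172, 174, 171, 172, 177, 169, 157, 158, 159, 154, 148, 135, 133, 237, 238, 238, 237, 237, 237, 238, 238, 237, 238]
2 [235, 169, 116, 92, 71, 67, 102, 208, 210, 208, 207, 207, 208, 207, 210, 211, 211, 210, 193, 156, 237, 238, 238, 238, 237, 238, 238, 238, 237, 238]
4 [218, 142, 92, 74, 67, 80, 121, 217, 221, 219, 219, 218, 220, 224, 225, 226, 228, 227, 211, 177, 238, 239, 239, 239, 238, 238, 238, 239, 238, 238]
6 [171, 94, 72, 66, 79, 113, 147, 221, 223, 222, 223, 225, 226, 228, 229, 230, 231, 229, 216, 187, 237, 238, 239, 239, 238, 238, 238, 239, 239, 239]
8 [121, 72, 67, 78, 111, 139, 156, 205, 208, 209, 209, 213, 215, 218, 220, 222, 222, 219, 207, 201, 234, 238, 238, 239, 239, 238, 239, 240, 239, 239]
10 [83, 68, 84, 111, 130, 155, 147, 124, 149, 155, 156, 150, 147, 146, 150, 151, 150, 144, 136, 214, 236, 237, 238, 238, 239, 238, 238, 238, 239, 239]
14 [86, 126, 156, 158, 158, 159, 152, 110, 201, 211, 216, 220, 219, 216, 216, 215, 215, 197, 120, 221, 236, 237, 238, 239, 238, 238, 238, 238, 239, 239]
18 [191, 156, 161, 163, 161, 158, 154, 139, 199,
[... 1713 characters left out ...]
27, 228, 230, 230, 231, 231, 232, 233, 232, 231, 235, 236, 236, 236, 237]
92 [237, 238, 238, 230, 220, 222, 223, 223, 225, 225, 226, 227, 229, 230, 229, 226, 227, 230, 231, 230, 230, 231, 232, 231, 231, 235, 236, 234, 236, 238]
110 [164, 163, 169, 193, 216, 218, 221, 220, 221, 221, 222, 224, 227, 228, 227, 223, 223, 227, 227, 226, 228, 228, 228, 228, 228, 237, 239, 239, 239, 239]
130 [165, 162, 163, 179, 211, 213, 215, 215, 217, 217, 217, 220, 222, 223, 222, 217, 218, 223, 223, 222, 224, 224, 224, 223, 226, 238, 239, 238, 237, 237]
276.98171129460076 205.7074433541988
[-101.8   -0.3]
[-100.1   -0.3]
[-92.9  -0.3]
mouth top pred [277.06130644  79.89460682] tip pred [277.12481815  34.74224871]
```

{"method": "play_rows", "body": {"series": [[1, -0.8, -1.1, 0, 0, 0], [0, 0, 0, 0, 0, 0], [-1.9, -2.3, 0, 0, 0, 0], [-1.9, -2.3, 0, 0, 0, 0], [-1.9, -2.3, 0, 0, 0, 0], [-1.9, -2.3, 0, 0, 0, 0], [-1.9, -2.3, 0, 0, 0, 0], [-1.9, -2.3, 0, 0, 0, 0], [-1.3, -1.5, 0, 0, 0, 0], [-1.3, -1.5, 0, 0, 0, 0], [-1.3, -1.5, 0, 0, 0, 0], [0, 0, 0, 0, 0, 0], [0, 0, 0, 0, 0, 0]]}}

```text
clock: 8.43
position: [588.2, 179.9, 68.3]
ee_rot: [-0.42, 0.908, -0.0, 0.0]
contact_force: [-0.5, -0.2, -3.3]
gripper_width: 21.0
grasp_force: 60.3
```

```bash
cat > st.py <<'E'
from h import *
s=read_state();x=-Rotation.from_quat(s['ee_rot']).as_matrix()[:,0][:2];x=x/np.linalg.norm(x)*(1 if x@[.7,.7]>0 else -1)
n=np.array([x[1],-x[0]]);F=s['contact_force']
print(s['clock'],s['position'].round(1),'az',np.degrees(np.arctan2(x[1],x[0])).round(2),'F along,n,z',[(F[:2]@x).round(1),(F[:2]@n).round(1),F[2].round(1)],'M',s['wrist_torque'].round(2),s['grasp_force'].round(0))
p=s['position'][:2]-[493.7,68.2];print('rel pivot along,n',(p@x).round(1),(p@n).round(1))
E
python3 - <<'E'
from st import *
w=snap('wrist');g=cv2.GaussianBlur(w['image'],(3,3),0).astype(float).mean(2)
for r in (40,50,60,66,70,74,77,80,83,86):print(r,g[r,236:324:3].astype(int).tolist())
E
```

```text
Traceback (most recent call last):
  File "st.py", line 4, in <module>
    print(s['clock'],s['position'].round(1),'az',np.degrees(np.arctan2(x[1],x[0])).round(2),'F along,n,z',[(F[:2]@x).round(1),(F[:2]@n).round(1),F[2].round(1)],'M',s['wrist_torque'].round(2),s['grasp_force'].round(0))
                                                                                                                                                                                               ^^^^^^^^^^^^^^^^^^^^^^
AttributeError: 'float' object has no attribute 'round'
```

```bash
sed -i "s/s\['grasp_force'\].round(0)/round(s['grasp_force'])/" st.py
python3 - <<'E'
from st import *
w=snap('wrist');g=cv2.GaussianBlur(w['image'],(3,3),0).astype(float).mean(2)
for r in (4,20,40,60,66,70,74,77,80,83,86):print(r,g[r,236:324:3].astype(int).tolist())
E
```

```text
8.4333 [588.2 179.9  68.3] az 49.61 F along,n,z [np.float64(-0.5), np.float64(-0.2), np.float64(-3.3)] M [-0.1   0.03 -0.04] 60
rel pivot along,n 146.3 -0.4
4 [242, 241, 212, 117, 111, 126, 133, 131, 204, 220, 220, 220, 222, 218, 217, 224, 227, 226, 221, 221, 220, 194, 239, 241, 241, 241, 240, 240, 241, 241]
20 [242, 239, 208, 161, 160, 157, 120, 115, 204, 224, 223, 224, 224, 222, 222, 228, 230, 228, 226, 225, 222, 196, 240, 240, 230, 215, 174, 112, 99, 185]
40 [241, 238, 176, 157, 161, 159, 159, 144, 206, 226, 226, 226, 226, 224, 225, 230, 232, 232, 229, 229, 222, 210, 238, 238, 238, 239, 238, 239, 239, 239]
60 [241, 239, 188, 145, 131, 105, 83, 104, 210, 228, 228, 230, 229, 226, 227, 232, 234, 233, 231, 232, 220, 216, 239, 239, 239, 238, 239, 239, 239, 239]
66 [228, 196, 114, 86, 105, 124, 151, 147, 212, 229, 230, 230, 229, 227, 229, 233, 235, 233, 232, 233, 219, 217, 237, 239, 239, 239, 238, 239, 239, 239]
70 [138, 99, 120, 155, 162, 160, 163, 146, 212, 230, 230, 230, 230, 227, 228, 233, 236, 235, 233, 234, 217, 220, 238, 238, 239, 239, 238, 238, 239, 239]
74 [178, 197, 159, 163, 165, 164, 162, 147, 213, 230, 230, 230, 230, 228, 229, 233, 235, 234, 233, 235, 215, 220, 238, 238, 238, 238, 237, 238, 239, 238]
77 [232, 186, 158, 161, 163, 161, 159, 151, 171, 184, 179, 188, 186, 178, 187, 195, 199, 200, 198, 200, 191, 229, 237, 237, 237, 236, 234, 235, 235, 236]
80 [238, 210, 163, 162, 162, 159, 157, 155, 158, 195, 195, 188, 177, 183, 180, 179, 186, 186, 189, 184, 197, 237, 237, 238, 237, 234, 230, 229, 231, 233]
83 [235, 188, 167, 172, 179, 180, 178, 177, 197, 224, 227, 192, 177, 224, 195, 191, 215, 191, 218, 226, 222, 236, 237, 238, 237, 234, 228, 230, 232, 233]
86 [236, 190, 167, 199, 221, 222, 225, 224, 226, 226, 227, 227, 228, 231, 229, 226, 227, 229, 230, 230, 231, 233, 233, 233, 233, 234, 232, 233, 235, 236]
```

Stub and tube are aligned within 0.5 mm, with the tip about 7 mm inside the mouth. I slide on.

{"method": "play_rows", "body": {"series": [[-1.3, -1.5, 0, 0, 0, 0], [-1.3, -1.5, 0, 0, 0, 0], [-1.3, -1.5, 0, 0, 0, 0], [-1.3, -1.5, 0, 0, 0, 0], [-1.3, -1.5, 0, 0, 0, 0], [-1.3, -1.5, 0, 0, 0, 0], [-1.3, -1.5, 0, 0, 0, 0], [-1.3, -1.5, 0, 0, 0, 0], [-1.3, -1.5, 0, 0, 0, 0], [0, 0, 0, 0, 0, 0]]}}

```text
clock: 9.32
position: [576.2, 166.1, 68.2]
ee_rot: [-0.419, 0.908, 0.0, -0.0]
contact_force: [0.7, 0.4, -2.2]
gripper_width: 20.5
grasp_force: 60.3
```

```bash
python3 st.py
```

```text
9.3167 [576.2 166.1  68.2] az 49.6 F along,n,z [np.float64(0.8), np.float64(0.2), np.float64(-2.2)] M [-0.03  0.07 -0.04] 60
rel pivot along,n 128.0 -0.6
```

Forces are still nil, so I go on for 18 mm, then creep.

{"method": "play_rows", "body": {"series": [[-1.3, -1.5, 0, 0, 0, 0], [-1.3, -1.5, 0, 0, 0, 0], [-1.3, -1.5, 0, 0, 0, 0], [-1.3, -1.5, 0, 0, 0, 0], [-1.3, -1.5, 0, 0, 0, 0], [-1.3, -1.5, 0, 0, 0, 0], [-1.3, -1.5, 0, 0, 0, 0], [-1.3, -1.5, 0, 0, 0, 0], [0, 0, 0, 0, 0, 0]]}}

```text
clock: 10.07
position: [565.7, 154.1, 68.2]
ee_rot: [-0.419, 0.908, 0.0, -0.0]
contact_force: [0.6, -0.7, -2.4]
gripper_width: 20.5
grasp_force: 60.3
```

```bash
python3 - <<'E'
from st import *
w=snap('wrist');g=cv2.GaussianBlur(w['image'],(3,3),0).astype(float).mean(2)
print(g[10:90:2,278].astype(int).tolist());print(g[10:90:2,265].astype(int).tolist());print(g[10:90:2,248].astype(int).tolist())
E
```

```text
10.0667 [565.7 154.1  68.2] az 49.6 F along,n,z [np.float64(-0.1), np.float64(0.9), np.float64(-2.4)] M [ 0.01  0.05 -0.07] 60
rel pivot along,n 112.1 -0.8
[218, 218, 219, 219, 221, 222, 223, 224, 224, 224, 224, 225, 226, 226, 226, 227, 227, 228, 228, 229, 229, 230, 225, 197, 169, 206, 228, 228, 227, 227, 227, 227, 227, 226, 226, 226, 226, 226, 230, 231]
[218, 219, 219, 220, 221, 221, 222, 222, 222, 224, 224, 225, 224, 225, 226, 227, 227, 227, 228, 228, 228, 229, 224, 195, 168, 205, 228, 227, 227, 226, 226, 226, 226, 226, 225, 226, 222, 220, 227, 228]
[208, 209, 209, 209, 209, 208, 210, 210, 212, 211, 210, 212, 212, 213, 213, 214, 214, 214, 215, 215, 216, 216, 208, 182, 144, 92, 73, 73, 68, 66, 66, 67, 66, 67, 68, 67, 81, 180, 222, 224]
```

{"method": "play_rows", "body": {"series": [[-0.9, -1, 0, 0, 0, 0], [-0.9, -1, 0, 0, 0, 0], [-0.9, -1, 0, 0, 0, 0], [-0.6, -0.7, 0, 0, 0, 0], [0, 0, 0, 0, 0, 0]]}}

```text
clock: 10.53
position: [562.6, 150.5, 68.2]
ee_rot: [-0.419, 0.908, 0.0, -0.0]
contact_force: [0.1, -0.2, -2.1]
gripper_width: 20.4
grasp_force: 60.3
```

```bash
python3 - <<'E'
from st import *
w=snap('wrist');g=cv2.GaussianBlur(w['image'],(3,3),0).astype(float).mean(2)
print(g[60:90:1,248].astype(int).tolist());print(g[60:90,265].astype(int).tolist())
T=s['position']
for nm,u,v,z in(('mouth',278,83,61),('m',278,83,60)):print(nm,(onz(w,u,v,z)[:2]-T[:2])@x)
for v in (60,65,70,75,80):print(v,(onz(w,278,v,58)[:2]-T[:2])@x)
E
```

```text
10.5333 [562.6 150.5  68.2] az 49.6 F along,n,z [np.float64(-0.1), np.float64(0.2), np.float64(-2.1)] M [-0.09  0.06 -0.08] 60
rel pivot along,n 107.4 -0.9
[215, 216, 215, 214, 214, 214, 214, 215, 213, 208, 197, 182, 165, 143, 116, 91, 76, 70, 68, 68, 69, 70, 82, 124, 180, 214, 223, 223, 223, 223]
[228, 228, 229, 228, 229, 229, 229, 230, 229, 223, 209, 192, 178, 173, 188, 211, 225, 227, 228, 228, 228, 227, 224, 222, 224, 227, 228, 228, 228, 229]
mouth -76.19027408763162
m -76.24438536775673
60 -83.53298945901292
65 -81.99225495634934
70 -80.44039368016576
75 -78.87728466177566
80 -77.30280517257576
```

{"method": "play_rows", "body": {"series": [[-0.4, -0.4, 0, 0, 0, 0], [-0.4, -0.4, 0, 0, 0, 0], [-0.4, -0.4, 0, 0, 0, 0], [-0.3, -0.4, 0, 0, 0, 0], [0, 0, 0, 0, 0, 0], [0, 0, 0, 0, 0, 0], [0, 0, 0, 0, 0, 0]]}}

```text
clock: 11.17
position: [561.3, 149.1, 68.2]
ee_rot: [-0.42, 0.908, -0.0, 0.0]
contact_force: [-0.8, 1.2, -2.8]
gripper_width: 20.8
grasp_force: 60.3
```

```bash
python3 - <<'E'
from st import *
w=snap('wrist');g=cv2.GaussianBlur(w['image'],(3,3),0).astype(float).mean(2)
print(g[70:90:1,248].astype(int).tolist());print(g[70:90,265].astype(int).tolist())
T=s['position']
for r in(100,180):print(r,g[r,236:324:3].astype(int).tolist())
E
```

```text
11.1667 [561.3 149.1  68.2] az 49.62 F along,n,z [np.float64(0.4), np.float64(-1.4), np.float64(-2.8)] M [-0.1   0.06 -0.05] 60
rel pivot along,n 105.5 -0.9
[214, 215, 215, 214, 212, 207, 196, 181, 162, 140, 114, 89, 86, 124, 180, 214, 223, 223, 223, 223]
[228, 229, 229, 229, 228, 222, 209, 193, 179, 176, 191, 208, 211, 206, 210, 221, 227, 229, 229, 228]
100 [161, 160, 157, 185, 222, 222, 224, 224, 226, 226, 227, 228, 230, 231, 229, 227, 228, 230, 231, 231, 231, 232, 232, 232, 232, 239, 242, 242, 242, 242]
180 [165, 167, 167, 169, 201, 205, 207, 208, 208, 209, 208, 211, 214, 217, 213, 209, 209, 212, 210, 212, 212, 213, 214, 212, 224, 224, 228, 226, 237, 240]
```

Fully home: no force and the gap to the shoulder is about 1.4 mm. Now I work out the arc about the pivot.

```bash
cat > arc.py <<'E'
import numpy as np,sys
a0,step,N,R=map(float,sys.argv[1:5]); a=np.radians(a0-step*np.arange(int(N)+1)); p=R*np.c_[np.cos(a),np.sin(a)]
q=p.round(1); print(np.diff(q,axis=0).round(1).tolist())
E
python3 arc.py 49.4 2 16 105.6
```

```text
[[2.8, -2.5], [2.6, -2.5], [2.6, -2.6], [2.5, -2.8], [2.4, -2.8], [2.3, -2.9], [2.2, -2.9], [2.1, -3.1], [1.9, -3.1], [1.9, -3.2], [1.8, -3.2], [1.6, -3.3], [1.5, -3.4], [1.4, -3.4], [1.3, -3.4], [1.2, -3.5]]
```

{"method": "play_rows", "body": {"series": [[2.8, -2.5, 0, 0, 0, -0.333], [2.6, -2.5, 0, 0, 0, -0.333], [2.6, -2.6, 0, 0, 0, -0.333], [2.5, -2.8, 0, 0, 0, -0.333], [2.4, -2.8, 0, 0, 0, -0.333], [2.3, -2.9, 0, 0, 0, -0.333], [2.2, -2.9, 0, 0, 0, -0.333], [2.1, -3.1, 0, 0, 0, -0.333], [0, 0, 0, 0, 0, 0]]}}

```text
clock: 11.97
position: [581.0, 126.8, 68.2]
ee_rot: [-0.289, 0.957, 0.0, -0.0]
contact_force: [-0.0, 0.8, -2.2]
gripper_width: 20.2
grasp_force: 60.4
```

```bash
cat > lk.py <<'E'
from st import *
w=snap('wrist');g=cv2.GaussianBlur(w['image'],(3,3),0).astype(float).mean(2)
print('248',g[64:90,248].astype(int).tolist());print('265',g[64:90,265].astype(int).tolist());print('292',g[64:90,292].astype(int).tolist())
E
python3 lk.py
```

```text
11.9667 [581.  126.8  68.2] az 33.56 F along,n,z [np.float64(0.4), np.float64(-0.7), np.float64(-2.2)] M [-0.01  0.08  0.  ] 60
rel pivot along,n 105.1 -0.6
248 [186, 184, 182, 180, 179, 180, 182, 185, 185, 184, 184, 183, 179, 171, 159, 143, 126, 115, 120, 151, 191, 216, 222, 223, 223, 223]
265 [226, 226, 227, 227, 227, 227, 227, 227, 227, 228, 228, 226, 217, 202, 185, 172, 178, 203, 220, 224, 226, 227, 228, 228, 229, 229]
292 [232, 232, 233, 233, 233, 233, 233, 233, 233, 233, 233, 228, 216, 198, 179, 174, 188, 206, 204, 195, 203, 220, 229, 231, 231, 231]
```

{"method": "play_rows", "body": {"series": [[1.9, -3.1, 0, 0, 0, -0.333], [1.9, -3.2, 0, 0, 0, -0.333], [1.8, -3.2, 0, 0, 0, -0.333], [1.6, -3.3, 0, 0, 0, -0.333], [1.5, -3.4, 0, 0, 0, -0.333], [1.4, -3.4, 0, 0, 0, -0.333], [1.3, -3.4, 0, 0, 0, -0.333], [1.2, -3.5, 0, 0, 0, -0.333], [0, 0, 0, 0, 0, 0]]}}

```text
clock: 12.77
position: [593.4, 100.4, 68.2]
ee_rot: [-0.153, 0.988, 0.0, 0.0]
contact_force: [0.4, 0.3, -2.0]
gripper_width: 20.4
grasp_force: 60.4
```

```bash
python3 lk.py; python3 arc.py 17.4 1.5 36 105.6
```

```text
12.7667 [593.4 100.4  68.2] az 17.64 F along,n,z [np.float64(0.5), np.float64(-0.1), np.float64(-2.0)] M [0.02 0.09 0.01] 60
rel pivot along,n 104.8 -0.5
248 [204, 203, 203, 203, 203, 202, 201, 201, 201, 200, 200, 199, 197, 189, 176, 159, 137, 114, 109, 140, 187, 215, 223, 224, 224, 223]
265 [226, 226, 226, 227, 227, 227, 226, 226, 226, 227, 227, 226, 219, 206, 188, 172, 168, 182, 202, 215, 224, 228, 228, 228, 228, 228]
292 [232, 232, 232, 232, 232, 232, 231, 231, 231, 232, 231, 227, 216, 198, 178, 171, 187, 212, 224, 225, 226, 229, 231, 231, 230, 230]
[[0.8, -2.7], [0.7, -2.6], [0.6, -2.7], [0.6, -2.7], [0.5, -2.7], [0.5, -2.8], [0.3, -2.7], [0.3, -2.8], [0.3, -2.7], [0.1, -2.8], [0.1, -2.7], [0.0, -2.8], [-0.1, -2.8], [-0.1, -2.7], [-0.2, -2.8], [-0.3, -2.7], [-0.4, -2.8], [-0.4, -2.7], [-0.5, -2.7], [-0.5, -2.7], [-0.7, -2.7], [-0.7, -2.7], [-0.8, -2.7], [-0.8, -2.6], [-0.9, -2.6], [-1.0, -2.6], [-1.1, -2.5], [-1.1, -2.6], [-1.2, -2.5], [-1.2, -2.4], [-1.3, -2.5], [-1.4, -2.4], [-1.4, -2.3], [-1.5, -2.3], [-1.6, -2.3], [-1.6, -2.3]]
```

{"method": "play_rows", "body": {"series": [[0.8, -2.7, 0, 0, 0, -0.25], [0.7, -2.6, 0, 0, 0, -0.25], [0.6, -2.7, 0, 0, 0, -0.25], [0.6, -2.7, 0, 0, 0, -0.25], [0.5, -2.7, 0, 0, 0, -0.25], [0.5, -2.8, 0, 0, 0, -0.25], [0.3, -2.7, 0, 0, 0, -0.25], [0.3, -2.8, 0, 0, 0, -0.25]]}}

```text
clock: 13.48
position: [597.8, 79.1, 68.2]
ee_rot: [-0.048, 0.999, 0.0, 0.0]
contact_force: [-0.6, 4.7, -3.2]
gripper_width: 20.6
grasp_force: 60.4
```

```bash
python3 lk.py
```

```text
13.4833 [597.8  79.1  68.2] az 5.47 F along,n,z [np.float64(-0.1), np.float64(-4.8), np.float64(-3.2)] M [ 1.61  0.54 -0.18] 60
rel pivot along,n 104.6 -0.9
248 [221, 221, 221, 220, 220, 220, 220, 219, 219, 218, 218, 217, 216, 212, 202, 186, 167, 145, 130, 146, 186, 216, 224, 225, 225, 224]
265 [229, 228, 228, 228, 228, 229, 228, 228, 228, 228, 227, 227, 224, 214, 197, 178, 168, 180, 207, 226, 230, 230, 230, 230, 230, 229]
292 [234, 233, 233, 234, 234, 233, 233, 233, 233, 233, 232, 229, 218, 200, 180, 170, 184, 209, 223, 225, 227, 231, 232, 232, 231, 231]
```

Contact is felt (about 5 N). I continue gently.

{"method": "play_rows", "body": {"series": [[0.3, -2.7, 0, 0, 0, -0.25], [0.1, -2.8, 0, 0, 0, -0.25], [0.1, -2.7, 0, 0, 0, -0.25], [0, -2.8, 0, 0, 0, -0.25]]}}

```text
clock: 13.87
position: [598.3, 68.8, 68.2]
ee_rot: [0.004, 1.0, 0.001, 0.0]
contact_force: [-1.0, 6.5, -3.6]
gripper_width: 20.3
grasp_force: 60.4
```

```bash
python3 lk.py
```

```text
13.8667 [598.3  68.8  68.2] az -0.47 F along,n,z [np.float64(-1.1), np.float64(-6.5), np.float64(-3.6)] M [ 2.17  0.54 -0.22] 60
rel pivot along,n 104.6 -1.5
248 [226, 226, 226, 226, 226, 227, 227, 227, 226, 227, 227, 227, 226, 223, 215, 200, 181, 162, 151, 166, 198, 220, 226, 226, 226, 226]
265 [230, 230, 230, 229, 229, 229, 229, 229, 229, 228, 228, 228, 226, 218, 204, 186, 172, 179, 205, 225, 231, 231, 231, 231, 231, 230]
292 [236, 236, 236, 236, 236, 235, 235, 236, 236, 235, 234, 231, 221, 203, 183, 175, 189, 214, 228, 231, 232, 233, 233, 233, 233, 232]
```

{"method": "play_rows", "body": {"series": [[-0.1, -2.8, 0, 0, 0, -0.25], [-0.1, -2.7, 0, 0, 0, -0.25], [-0.2, -2.8, 0, 0, 0, -0.25]]}}

```text
clock: 14.17
position: [598.1, 60.7, 68.2]
ee_rot: [0.043, 0.999, 0.001, 0.001]
contact_force: [-0.2, 7.9, -2.9]
gripper_width: 20.4
grasp_force: 60.4
```

```bash
python3 lk.py
```

```text
14.1667 [598.1  60.7  68.2] az -4.96 F along,n,z [np.float64(-0.9), np.float64(-7.9), np.float64(-2.9)] M [ 2.21  0.42 -0.15] 60
rel pivot along,n 104.6 -1.5
248 [228, 228, 228, 228, 228, 227, 227, 227, 228, 228, 228, 227, 227, 225, 217, 202, 183, 164, 152, 166, 199, 221, 227, 228, 228, 228]
265 [229, 229, 230, 229, 230, 230, 230, 229, 229, 229, 229, 229, 228, 220, 205, 185, 167, 164, 183, 206, 222, 230, 232, 232, 232, 232]
292 [153, 160, 163, 166, 174, 191, 214, 229, 234, 235, 234, 230, 218, 201, 182, 176, 191, 215, 229, 232, 233, 233, 233, 233, 233, 232]
```

{"method": "play_rows", "body": {"series": [[-0.3, -2.7, 0, 0, 0, -0.25], [-0.4, -2.8, 0, 0, 0, -0.25], [-0.4, -2.7, 0, 0, 0, -0.25]]}}

```text
clock: 14.47
position: [597.2, 52.4, 68.3]
ee_rot: [0.082, 0.997, 0.001, 0.001]
contact_force: [-1.3, 6.6, -3.2]
gripper_width: 20.5
grasp_force: 60.4
```

```bash
python3 lk.py
```

```text
14.4667 [597.2  52.4  68.3] az -9.45 F along,n,z [np.float64(-2.4), np.float64(-6.3), np.float64(-3.2)] M [ 1.99  0.25 -0.21] 60
rel pivot along,n 104.7 -1.4
248 [229, 229, 228, 228, 229, 229, 229, 229, 229, 229, 229, 229, 229, 226, 218, 204, 184, 164, 154, 169, 201, 222, 228, 228, 228, 228]
265 [230, 230, 230, 230, 229, 229, 230, 230, 230, 229, 229, 229, 227, 219, 205, 187, 173, 178, 197, 211, 222, 230, 232, 232, 232, 232]
292 [139, 139, 139, 140, 139, 139, 139, 138, 139, 140, 139, 136, 129, 121, 115, 111, 116, 125, 138, 167, 205, 228, 233, 233, 233, 233]
```

{"method": "play_rows", "body": {"series": [[-0.3, -1.4, 0, 0, 0, -0.125], [-0.3, -1.3, 0, 0, 0, -0.125], [-0.2, -1.4, 0, 0, 0, -0.125], [-0.3, -1.3, 0, 0, 0, -0.125]]}}

```text
clock: 14.85
position: [596.2, 46.6, 68.3]
ee_rot: [0.108, 0.994, 0.001, 0.001]
contact_force: [-0.1, 3.6, -2.7]
gripper_width: 20.8
grasp_force: 60.3
```

```bash
python3 st.py
```

```text
14.85 [596.2  46.6  68.3] az -12.42 F along,n,z [np.float64(-0.8), np.float64(-3.5), np.float64(-2.7)] M [ 1.54  0.03 -0.2 ] 60
rel pivot along,n 104.7 -1.0
```

{"method": "play_rows", "body": {"series": [[-0.3, -1.4, 0, 0, 0, -0.125], [-0.4, -1.3, 0, 0, 0, -0.125], [-0.3, -1.4, 0, 0, 0, -0.125]]}}

```text
clock: 15.1
position: [595.2, 41.9, 68.3]
ee_rot: [0.128, 0.992, 0.0, 0.001]
contact_force: [1.9, 2.4, -4.8]
gripper_width: 20.7
grasp_force: 60.3
```

```bash
python3 - <<'E'
from lk import *
im=cv2.cvtColor(w['image'],cv2.COLOR_RGB2BGR)[0:180,150:410]
t=cv2.cvtColor(snap('top')['image'],cv2.COLOR_RGB2BGR)[180:270,200:330]
cv2.imwrite('pics/c5.png',np.vstack([cv2.resize(im,(420,290),interpolation=3),cv2.resize(t,(420,290),interpolation=3)]))
E
```

```text
15.1 [595.2  41.9  68.3] az -14.65 F along,n,z [np.float64(1.2), np.float64(-2.8), np.float64(-4.8)] M [ 0.9  -0.35 -0.1 ] 60
rel pivot along,n 104.8 -0.3
248 [228, 228, 228, 227, 227, 227, 227, 227, 227, 227, 226, 226, 225, 220, 208, 190, 170, 146, 130, 148, 192, 222, 229, 229, 230, 229]
265 [137, 137, 137, 137, 137, 140, 153, 181, 210, 225, 228, 229, 225, 213, 192, 174, 168, 184, 212, 229, 233, 233, 233, 233, 233, 233]
292 [136, 137, 138, 138, 138, 137, 137, 138, 139, 139, 137, 135, 130, 122, 113, 108, 112, 121, 130, 134, 135, 136, 137, 138, 139, 141]
```

View pics/c5.png

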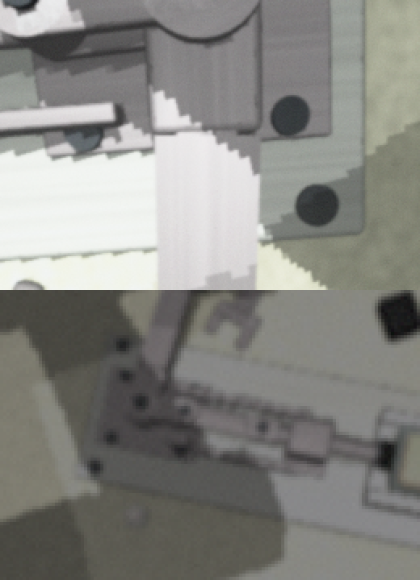

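The wrist crop shows the tube mouth seated at the shoulder at (205,132). The top crop shows the toggle links nearly in line. I keep easing.

{"method": "play_rows", "body": {"series": [[-0.4, -1.3, 0, 0, 0, -0.125], [-0.4, -1.3, 0, 0, 0, -0.125], [0, 0, 0, 0, 0, 0]]}}

```text
clock: 15.45
position: [593.9, 38.6, 68.4]
ee_rot: [0.14, 0.99, -0.0, 0.0]
contact_force: [1.6, 0.3, -1.8]
gripper_width: 21.0
grasp_force: 60.4
```

```bash
cat > pin.py <<'E'
from st import *
w=snap('wrist');g=cv2.GaussianBlur(w['image'],(3,3),0).astype(float).mean(2)
# lever shoulder block edges (z=58) rows 20..70
for r in (10,25,40,55,70):
    print(r,g[r,230:330:4].astype(int).tolist())
c=g[0:40,140:200];k=c<60;ys,xs=np.where(k);print('dark',k.sum(),xs.mean()+140 if k.any() else 0,ys.mean() if k.any() else 0)
E
python3 pin.py
```

```text
15.45 [593.9  38.6  68.4] az -16.15 F along,n,z [np.float64(1.5), np.float64(-0.8), np.float64(-1.8)] M [ 0.26 -0.39  0.01] 60
rel pivot along,n 104.5 0.6
10 [123, 124, 124, 122, 133, 140, 140, 140, 138, 135, 138, 137, 139, 138, 138, 137, 139, 137, 136, 111, 101, 111, 124, 123, 124]
25 [89, 90, 89, 85, 121, 130, 133, 126, 83, 65, 72, 78, 79, 68, 61, 69, 97, 129, 132, 135, 104, 116, 129, 127, 128]
40 [113, 118, 93, 83, 114, 130, 135, 136, 132, 132, 131, 132, 131, 132, 135, 132, 138, 136, 133, 135, 114, 116, 130, 130, 128]
55 [126, 127, 127, 106, 114, 133, 137, 138, 135, 135, 132, 134, 131, 132, 136, 133, 138, 137, 134, 135, 105, 114, 126, 127, 127]
70 [105, 130, 130, 122, 179, 229, 233, 198, 137, 135, 135, 135, 133, 134, 139, 134, 138, 136, 135, 137, 113, 115, 128, 58, 59]
dark 379 183.76253298153034 25.78627968337731
```

{"method": "play_rows", "body": {"series": [[-0.4, -1.3, 0, 0, 0, -0.125], [-0.4, -1.3, 0, 0, 0, -0.125], [0, 0, 0, 0, 0, 0]]}}

```text
clock: 15.75
position: [592.9, 35.9, 68.3]
ee_rot: [0.153, 0.988, -0.0, -0.0]
contact_force: [2.1, -1.4, -2.3]
gripper_width: 20.4
grasp_force: 60.4
```

```bash
python3 pin.py
```

```text
15.75 [592.9  35.9  68.3] az -17.64 F along,n,z [np.float64(2.4), np.float64(0.7), np.float64(-2.3)] M [-0.32 -0.39  0.08] 60
rel pivot along,n 104.3 0.8
10 [125, 123, 123, 121, 134, 141, 141, 141, 138, 137, 137, 138, 139, 139, 138, 137, 138, 140, 137, 125, 91, 109, 124, 123, 123]
25 [91, 92, 90, 88, 121, 129, 133, 120, 75, 70, 88, 97, 99, 87, 71, 62, 88, 113, 134, 135, 110, 118, 130, 128, 126]
40 [91, 102, 118, 89, 121, 130, 134, 135, 132, 132, 132, 130, 130, 133, 135, 132, 137, 135, 133, 134, 104, 121, 130, 129, 129]
55 [130, 130, 127, 101, 112, 133, 139, 139, 134, 135, 132, 133, 131, 135, 136, 133, 137, 136, 135, 136, 107, 120, 127, 127, 127]
70 [93, 129, 130, 120, 194, 227, 198, 147, 142, 136, 134, 135, 133, 135, 137, 134, 140, 136, 136, 135, 105, 124, 127, 92, 60]
dark 391 184.13554987212277 25.751918158567776
```

The force has reversed: the lever is past the dead point and now leads the tube. I follow it.

{"method": "play_rows", "body": {"series": [[-0.5, -1.3, 0, 0, 0, -0.125], [-0.5, -1.3, 0, 0, 0, -0.125], [0, 0, 0, 0, 0, 0]]}}

```text
clock: 16.05
position: [592.0, 33.2, 68.3]
ee_rot: [0.167, 0.986, -0.0, 0.0]
contact_force: [2.2, -3.8, -2.0]
gripper_width: 20.3
grasp_force: 60.4
```

```bash
python3 pin.py
```

```text
16.05 [592.   33.2  68.3] az -19.17 F along,n,z [np.float64(3.3), np.float64(2.9), np.float64(-2.0)] M [-1.24 -0.75 -0.02] 60
rel pivot along,n 104.4 0.7
10 [114, 116, 115, 112, 124, 138, 140, 137, 136, 135, 137, 138, 139, 140, 138, 137, 139, 140, 138, 121, 88, 113, 123, 125, 125]
25 [89, 88, 87, 100, 125, 130, 133, 117, 76, 70, 84, 96, 93, 85, 66, 64, 88, 113, 133, 131, 98, 126, 127, 125, 126]
40 [125, 122, 101, 91, 129, 133, 135, 134, 133, 132, 132, 130, 132, 136, 133, 135, 136, 135, 135, 129, 96, 129, 129, 130, 129]
55 [130, 130, 122, 100, 131, 136, 139, 137, 135, 132, 133, 131, 132, 138, 132, 137, 136, 136, 135, 125, 99, 127, 129, 129, 130]
70 [96, 126, 124, 154, 161, 173, 141, 137, 136, 133, 136, 133, 132, 139, 135, 138, 137, 136, 137, 114, 109, 129, 128, 117, 55]
dark 403 183.36724565756825 23.444168734491313
```

{"method": "play_rows", "body": {"series": [[0, -1.5, 0, 0, 0, -0.125], [0, -1.5, 0, 0, 0, -0.125], [0, 0, 0, 0, 0, 0]]}}

```text
clock: 16.35
position: [591.2, 30.6, 67.9]
ee_rot: [0.18, 0.984, -0.0, -0.001]
contact_force: [0.4, -2.8, -1.8]
gripper_width: 20.8
grasp_force: 60.5
```

```bash
python3 pin.py
```

```text
16.35 [591.2  30.6  67.9] az -20.69 F along,n,z [np.float64(1.4), np.float64(2.5), np.float64(-1.8)] M [-0.76 -0.03  0.09] 60
rel pivot along,n 104.5 0.7
10 [114, 113, 111, 107, 120, 137, 138, 136, 136, 136, 138, 139, 139, 138, 137, 138, 139, 139, 137, 113, 88, 115, 125, 126, 124]
25 [92, 87, 83, 101, 126, 131, 134, 121, 80, 66, 74, 85, 83, 76, 62, 66, 95, 115, 135, 130, 98, 124, 126, 126, 128]
40 [114, 124, 118, 102, 128, 133, 136, 133, 132, 130, 133, 130, 131, 137, 132, 136, 136, 135, 135, 128, 96, 129, 130, 130, 128]
55 [129, 129, 123, 97, 130, 136, 138, 134, 137, 131, 135, 131, 130, 137, 132, 136, 137, 135, 136, 125, 97, 128, 128, 129, 130]
70 [115, 122, 120, 104, 134, 139, 140, 137, 136, 132, 135, 133, 133, 138, 135, 138, 138, 136, 137, 119, 110, 128, 127, 128, 58]
dark 387 183.56072351421187 23.22222222222222
```

{"method": "play_rows", "body": {"series": [[-0.4, -1.3, 0, 0, 0, -0.125], [-0.4, -1.3, 0, 0, 0, -0.125], [0, 0, 0, 0, 0, 0]]}}

```text
clock: 16.65
position: [590.8, 28.6, 68.0]
ee_rot: [0.192, 0.981, 0.0, -0.0]
contact_force: [0.2, 0.7, -3.0]
gripper_width: 20.7
grasp_force: 60.4
```

```bash
python3 pin.py
```

```text
16.65 [590.8  28.6  68. ] az -22.17 F along,n,z [np.float64(-0.0), np.float64(-0.7), np.float64(-3.0)] M [0.07 0.14 0.02] 60
rel pivot along,n 104.9 0.0
10 [111, 108, 105, 96, 129, 138, 137, 135, 136, 135, 138, 139, 139, 137, 138, 139, 138, 135, 114, 82, 86, 124, 122, 124, 122]
25 [87, 86, 82, 113, 127, 132, 133, 119, 90, 66, 61, 60, 60, 61, 78, 104, 127, 133, 135, 118, 101, 127, 128, 130, 130]
40 [119, 125, 105, 112, 130, 134, 136, 133, 133, 130, 132, 131, 131, 137, 132, 137, 135, 134, 135, 117, 107, 128, 128, 128, 128]
55 [129, 129, 115, 100, 132, 136, 137, 135, 135, 133, 133, 131, 133, 138, 133, 138, 137, 135, 137, 118, 108, 130, 131, 131, 126]
70 [116, 126, 119, 110, 135, 138, 140, 136, 136, 133, 134, 133, 133, 140, 134, 139, 136, 137, 135, 116, 110, 127, 130, 129, 59]
dark 420 181.7047619047619 23.49047619047619
```

The force is back to nil and the lever has stopped following, which suggests it is on its stop. I check visually.

```bash
python3 - <<'E'
from h import *
w=snap('wrist');im=cv2.cvtColor(w['image'],cv2.COLOR_RGB2BGR)[0:130,80:430]
cv2.imwrite('pics/c6.png',cv2.resize(im,(700,260),interpolation=3))
E
```

```text
(no output)
```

View pics/c6.png

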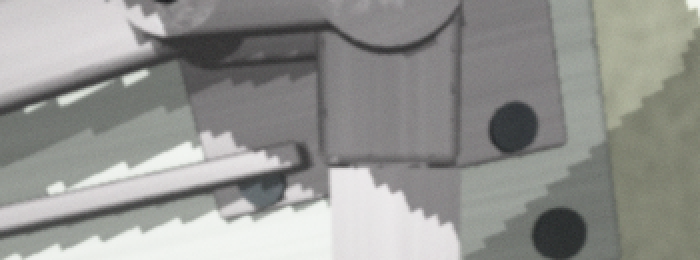

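The crop shows the mouth up against the shoulder at (395,165), the crank pin at the edge near (165,0) and the plate's end edge from (598,80) to (620,255). I compute the angle.

```bash
python3 - <<'E'
from st import *
w=snap('wrist')
P=lambda u,v,z:onz(w,80+u/2,v/2,z)[:2]
def az(a,b):d=b-a;return np.degrees(np.arctan2(d[1],d[0])).round(1)
print('plate edge',az(P(598,80,12),P(620,255,12)),'base edges',az(P(555,50,14),P(566,145,14)),'bolts',P(513,127,16).round(1),P(559,234,14).round(1))
print('lever R',az(P(459,60,58),P(457,160,58)),'L',az(P(320,50,58),P(322,160,58)))
print('pin',P(165,0,62).round(1))
g=cv2.GaussianBlur(w['image'],(3,3),0).astype(float).mean(2)
E
```

```text
16.75 [591.1  28.7  68.1] az -22.11 F along,n,z [np.float64(0.8), np.float64(0.4), np.float64(-2.6)] M [ 0.06  0.01 -0.02] 60
rel pivot along,n 105.1 -0.0
plate edge -9.9 base edges -11.3 bolts [520.5  85.8] [546.3  88.3]
lever R -21.9 L -22.5
pin [485.1  34.1]
```

The lever lies 11–12° past fixture +x, with the pin about 5 mm past the dead line and no force. It is on its stop. Now I draw the tube off along the stub.

{"method": "play_rows", "body": {"series": [[0.9, -0.4, 0, 0, 0, 0], [1.4, -0.6, 0, 0, 0, 0], [1.9, -0.7, 0, 0, 0, 0], [1.9, -0.8, 0, 0, 0, 0], [1.8, -0.7, 0, 0, 0, 0], [1.9, -0.8, 0, 0, 0, 0], [1.8, -0.7, 0, 0, 0, 0], [1.9, -0.8, 0, 0, 0, 0], [1.8, -0.7, 0, 0, 0, 0], [1.9, -0.8, 0, 0, 0, 0]]}}

```text
clock: 17.63
position: [608.6, 21.3, 68.2]
ee_rot: [0.192, 0.981, 0.0, -0.0]
contact_force: [-0.1, -0.2, -2.7]
gripper_width: 20.5
grasp_force: 60.4
```

```bash
python3 st.py
```

```text
17.6333 [608.6  21.3  68.2] az -22.11 F along,n,z [np.float64(0.0), np.float64(0.2), np.float64(-2.7)] M [ 0.    0.02 -0.02] 60
rel pivot along,n 124.1 0.2
```

Free of force; I go on out with another 44 mm.

{"method": "play_rows", "body": {"series": [[1.9, -0.8, 0, 0, 0, 0], [1.8, -0.7, 0, 0, 0, 0], [1.9, -0.8, 0, 0, 0, 0], [1.8, -0.7, 0, 0, 0, 0], [1.9, -0.8, 0, 0, 0, 0], [1.8, -0.7, 0, 0, 0, 0], [1.9, -0.8, 0, 0, 0, 0], [1.8, -0.7, 0, 0, 0, 0], [1.9, -0.8, 0, 0, 0, 0], [2.8, -1.1, 0, 0, 0, 0], [2.8, -1.1, 0, 0, 0, 0], [2.8, -1.2, 0, 0, 0, 0], [3.7, -1.5, 0, 0, 0, 0], [4.6, -1.9, 0, 0, 0, 0], [6.5, -2.6, 0, 0, 0, 0], [6.5, -2.6, 0, 0, 0, 0], [0, 0, 0, 0, 0, 0]]}}

```text
clock: 19.05
position: [656.5, 2.1, 68.3]
ee_rot: [0.192, 0.981, 0.0, 0.001]
contact_force: [0.6, -0.6, -2.8]
gripper_width: 20.6
grasp_force: 60.4
```

```bash
python3 - <<'E'
from st import *
w=snap('wrist');t=snap('top')
im=cv2.cvtColor(w['image'],cv2.COLOR_RGB2BGR)[0:210,100:380]
t=cv2.cvtColor(t['image'],cv2.COLOR_RGB2BGR)[150:270,200:380]
cv2.imwrite('pics/c7.png',np.hstack([cv2.resize(im,(400,300),interpolation=3),cv2.resize(t,(400,300),interpolation=3)]))
E
```

```text
19.05 [656.5   2.1  68.3] az -22.13 F along,n,z [np.float64(0.8), np.float64(0.4), np.float64(-2.8)] M [ 0.07 -0.02 -0.  ] 60
rel pivot along,n 175.7 -0.1
```

View pics/c7.png

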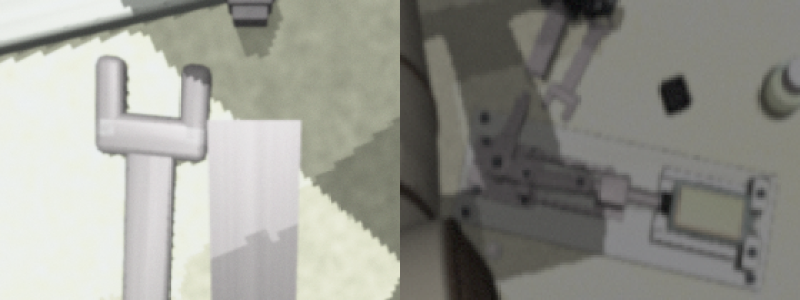

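The tube is off and clear: its mouth is at (255,122) in the left crop, with the stub tip above. The lever stays locked in the right crop, its stub at about (520,115). I lift and carry the tube back.

{"method": "play_rows", "body": {"series": [[0, 0, 12, 0, 0, 0], [0, 0, 24, 0, 0, 0], [0, 0, 24, 0, 0, 0], [0, 0, 12, 0, 0, 0.3], [-8.4, 14, 0, 0, 0, 0.75], [-8.4, 14, 0, 0, 0, 0.75], [-8.4, 14, 0, 0, 0, 0.75], [-8.4, 14, 0, 0, 0, 0.75], [-8.4, 14, 0, 0, 0, 0.75], [-8.4, 14, 0, 0, 0, 0.75], [-8.4, 14, 0, 0, 0, 0.75], [-8.4, 14, 0, 0, 0, 0.75], [-8.4, 14, 0, 0, 0, 0.75], [-8.4, 14, 0, 0, 0, 0.75], [-8.4, 14, 0, 0, 0, 0.75], [-8.4, 14, 0, 0, 0, 0.75]]}}

```text
clock: 20.48
position: [553.4, 171.3, 141.4]
ee_rot: [-0.292, 0.956, 0.0, 0.0]
contact_force: [-0.4, -0.3, -2.9]
gripper_width: 20.8
grasp_force: 60.4
```

{"method": "play_rows", "body": {"series": [[-8.4, 14, 0, 0, 0, 0.75], [-8.4, 14, 0, 0, 0, 0.75], [-8.4, 14, 0, 0, 0, 0.75], [-8.4, 14, 0, 0, 0, 0.75], [-8.4, 14, 0, 0, 0, 0.75], [-8.4, 14, 0, 0, 0, 0.75], [-8.4, 14, 0, 0, 0, 0.75], [-8.4, 14, 0, 0, 0, 0.75], [-8.4, 14, 0, 0, 0, 0.75], [-8.4, 14, 0, 0, 0, 0.75], [-8.4, 14, 0, 0, 0, 0.75], [-8.4, 14, 0, 0, 0, 0.75], [0, 0, 0, 0, 0, 0], [0, 0, 0, 0, 0, 0]]}}

```text
clock: 21.65
position: [452.7, 339.2, 141.2]
ee_rot: [-0.693, 0.721, 0.0, 0.0]
contact_force: [0.2, -0.1, -3.3]
gripper_width: 20.9
grasp_force: 60.4
```

```bash
python3 - <<'E'
from st import *
w=snap('wrist');T=s['position'];a=T[:2]+23.7*x
print('tube mid if down',a)
g=cv2.GaussianBlur(w['image'],(3,3),0).astype(float).mean(2)
m=(g<50).astype(np.uint8);m[250:]=0
c=max(cv2.findContours(m,0,1)[0],key=cv2.contourArea)[:,0];print([ (p.tolist(),onz(w,*p.astype(float),3)[:2].round(1).tolist()) for p in (c[c.sum(1).argmin()],c[(c[:,0]-c[:,1]).argmax()])])
for r in(90,130,180):print(r,g[r,236:324:4].astype(int).tolist())
E
```

```text
21.65 [452.7 339.2 141.2] az 87.75 F along,n,z [np.float64(-0.1), np.float64(0.2), np.float64(-3.3)] M [-0.08  0.03  0.05] 60
rel pivot along,n 269.2 -51.6
tube mid if down [453.6730261  362.91629229]
[([204, 60], [497.5, 239.9]), ([347, 61], [402.6, 244.1])]
90 [36, 36, 97, 223, 224, 225, 227, 227, 228, 230, 231, 228, 228, 232, 230, 231, 232, 231, 230, 72, 43, 42]
130 [38, 38, 56, 212, 215, 218, 219, 219, 221, 225, 226, 222, 221, 225, 224, 226, 226, 226, 209, 51, 47, 47]
180 [35, 34, 38, 112, 124, 143, 193, 190, 204, 215, 218, 212, 211, 215, 215, 215, 216, 215, 152, 45, 48, 43]
```

Centred over the mat; I lower.

{"method": "play_rows", "body": {"series": [[0, 0, -15, 0, 0, 0], [0, 0, -25, 0, 0, 0], [0, 0, -25, 0, 0, 0], [0, 0, -18, 0, 0, 0], [0, 0, -10, 0, 0, 0], [0, 0, -6, 0, 0, 0], [0, 0, -2, 0, 0, 0], [0, 0, -2, 0, 0, 0], [0, 0, -1.5, 0, 0, 0], [0, 0, -1, 0, 0, 0], [0, 0, -1, 0, 0, 0], [0, 0, 0, 0, 0, 0], [0, 0, 0, 0, 0, 0]]}}

```text
clock: 22.78
position: [453.3, 338.8, 34.1]
ee_rot: [-0.693, 0.721, 0.0, 0.0]
contact_force: [0.9, -0.1, -2.4]
gripper_width: 20.6
grasp_force: 60.3
```

{"method": "play_rows", "body": {"series": [[0, 0, -0.5, 0, 0, 0], [0, 0, -0.5, 0, 0, 0], [0, 0, -0.5, 0, 0, 0], [0, 0, 0, 0, 0, 0]]}}

```text
clock: 23.12
position: [453.3, 338.8, 33.2]
ee_rot: [-0.693, 0.721, -0.0, 0.0]
contact_force: [-1.6, -1.2, 4.7]
gripper_width: 20.7
grasp_force: 61.4
```

Touchdown is felt (force up by 7 N). I release and rise.

{"method": "play_rows", "body": {"series": [[0, 0, 0, 0, 0, 0], [0, 0, 0, 0, 0, 0], [0, 0, 0, 0, 0, 0], [0, 0, 0, 0, 0, 0], [0, 0, 0, 0, 0, 0], [0, 0, 0, 0, 0, 0], [0, 0, 0, 0, 0, 0], [0, 0, 0, 0, 0, 0], [0, 0, 10, 0, 0, 0], [0, 0, 25, 0, 0, 0], [0, 0, 35, 0, 0, 0], [0, 0, 35, 0, 0, 0], [0, 0, 35, 0, 0, 0], [0, 0, 35, 0, 0, 0], [0, 0, 0, 0, 0, 0], [0, 0, 0, 0, 0, 0]], "gripper": 1}}

```text
clock: 24.45
position: [453.9, 339.5, 210.7]
ee_rot: [-0.693, 0.721, 0.0, 0.003]
contact_force: [-0.8, 0.6, -0.6]
gripper_width: 85.4
grasp_force: 0.0
```

```bash
python3 - <<'E'
from st import *
print(s['gripper_width'])
w=snap('wrist');g=cv2.GaussianBlur(w['image'],(3,3),0).astype(float).mean(2)
print('pred mouth/plug',proj(w,(452,263,25)),proj(w,(457,463,25)))
m=(g>60).astype(np.uint8);u,v=proj(w,(453,300,25)).astype(int)
for y in(280,300,330,360,400,440):
    u,v=proj(w,(454,y,25)).astype(int);r=g[v,u-30:u+31];k=np.where(r>60)[0]
    print(y,onz(w,u-30+k.min(),v,25).round(1),onz(w,u-29+k.max(),v,25).round(1))
col=g[:,int(proj(w,(453,280,25))[0])];print(col[80:180:3].astype(int).tolist())
E
```

```text
24.45 [453.9 339.5 210.7] az 87.7 F along,n,z [np.float64(0.5), np.float64(-0.9), np.float64(-0.6)] M [0.04 0.04 0.  ] 0
rel pivot along,n 269.5 -50.7
85.44329531270948
pred mouth/plug [276.43280516  93.73618661] [279.46391364 311.13021925]
280 [462.  279.3  25. ] [437.4 280.2  25. ]
300 [463.  299.5  25. ] [438.8 300.5  25. ]
330 [463.6 329.2  25. ] [441.3 330.1  25. ]
360 [464.1 358.9  25. ] [443.  359.7  25. ]
400 [466.  398.9  25. ] [444.1 399.7  25. ]
440 [468.8 438.7  25. ] [443.3 439.6  25. ]
[41, 42, 42, 39, 80, 225, 230, 229, 229, 229, 229, 228, 228, 228, 228, 228, 228, 228, 227, 227, 218, 184, 154, 130, 130, 129, 114, 93, 92, 91, 92, 91, 92, 91]
```

The tube lies flat and centred on the mat, the gripper is clear and the lever is locked. I hand in.

```bash
python3 -c "
from h import *
print(job_done())"
```

```text
the job is handed in; nothing more can be done
None
```

The clamp was locked with the tube, and the tube is back flat in the middle of its mat; I handed the job in at about 24.5 s. No verdict came back. After the tube came off I saw the lever still locked; the flask seating and the bystanders I did not measure afterwards.

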